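# Set the stencil copier to its third depth click and start it

### The job

Set the stencil copier's depth and start it, touching it only with the fingertips: push the orange depth lever back to its light stop (the end with the white dot), then slide it the other way counting the clicks by feel, and leave it in the third click from the stop without running past. Then press the green start key all the way down and let it come up again, not before the lever is in that click. Do not pinch or force the lever, and leave the bottles, the jar and the needle box where they stand.

Things in the scene. Friction and masses are not known exactly. Their poses are not given: they have to be found in the camera images.
- copier: Fixed white copier, 220 (x) x 380 (y) mm. Origin: centre of its underside, on the counter. Front (-x, feed tray to x=-180, 38 high) faces the robot; +y is its left seen from there. Grey deck from x=-105 to +10, full width, 80 mm above the counter; behind it the hood, 105 high. Lever slot along y at x=-55: white dot at its +y end = light stop, purple dot = dark end. Start key at (-55,-105).
- depth_lever (a joint): Depth lever along its slot, m: 0 at the light stop (knob at copier y=+85 mm), growing towards copier -y to 0.050 at the dark stop. Clicks every 10 mm: 0.010 first, 0.020 second, 0.030 third. A sprung ball holds it in each; about 6 N pushes it out, the force fades over 5 mm, then it jumps ahead into the next click by itself. It starts near the first or second click.
- lever_knob: Orange knob of the depth lever with a white line on top: 24 (copier x) x 12 (along the slot, copier y) mm, from 2 to 21 mm above the deck. Origin: on the deck surface under its centre (80 mm above the counter). Axes parallel to the copier's. It only slides along the slot.
- key_top (a point): Centre of the top face of the green start key, 30 mm (copier x) x 36 mm (copier y), standing 6 mm above the deck (86 mm above the counter) when up.
- start_key (a joint): Travel of the start key, metres: 0 up, 0.004 fully down. Springs back; about 1.2 N starts it moving and 4.5 N presses it fully down.
- wash_bottle: Purple plastic wash bottle with a bent spout, radius 36 mm, 211 mm high with the spout, loose, upright on the counter beside the copier's left side. Origin: centre of its underside. Bystander.
- balm_jar: Green jar with a black lid, radius 34 mm, 45 mm high, loose, on the counter in front of the copier. Origin: centre of its underside. Bystander.
- ink_bottle: Dark blue-green ink bottle with a white nozzle cap, radius 16 mm, 96 mm high, loose, upright on the counter in front of the copier. Origin: centre of its underside. Bystander.
- needle_box: Blue cardboard box, 120 x 75 x 60 mm high, loose, on the counter by the copier's right side. Origin: centre of its underside. Bystander.

How it is judged (in metres and radians):
On the way, in this order (a step that is already met when the one before it is completed fails the run):
1. the depth lever is pushed back to its light stop (value of joint depth_lever below 0.003 m), for 0.1 s.
2. the depth lever rests in the third click (value of joint depth_lever between 0.027 and 0.033 m), for 0.3 s.
3. the start key is pressed all the way down (all of step 2 and value of joint start_key above 0.003 m), for 0.05 s.
At the end, for the whole second after the job is handed in: The depth lever stands in the third click (0.030 m, within 3 mm), the start key has been pressed and is up again (under 1 mm), and the bottles, jar and box are within 20 mm of where they stood (all of step 2 and value of joint start_key below 0.001 m and distance of each of wash_bottle, balm_jar, ink_bottle, needle_box from where it was at the start of the episode below 0.02 m); the robot touches nothing.
It fails at once if the lever runs past the third click into the fourth (value of joint depth_lever above 0.036 m).
It fails at once if the start key is pressed while the lever is not in the third click (value of joint start_key above 0.002 m and (value of joint depth_lever below 0.027 m or value of joint depth_lever above 0.033 m)).
It fails at once if the lever knob is pinched or forced (over 25 N) (contact force between the fingers and lever_knob above 25 N).
It fails at once if the arm or the gripper's body, not the fingers, presses on the copier (contact force between the arm and copier above 3 N).
It fails at once if a bystander is pushed, lifted or tipped (distance of any of wash_bottle, balm_jar, ink_bottle, needle_box from where it was at the start of the episode above 0.02 m or angle between any of wash_bottle, balm_jar, ink_bottle, needle_box's own z axis and vertical above 0.3 rad).
It also fails if it takes over 64 s, if anything falls off the work surface, if the arm or the gripper's body presses on something with over 40 N, if the wrist force passes 120 N, or if a joint passes its speed limit or range.

### The arm

A 7-joint arm with a two-finger parallel gripper is mounted at the origin on the work surface. World frame = base frame: x ahead of the robot, y to its left, z up, the work surface at z = 0. Lengths are in mm, angles in rad, forces in N, time in s.
With the tool pointing down it reaches from about 400 to 875 mm from the base axis. Payload 4.4 kg.
Tool frame: the origin (TCP) lies midway between the tips of the shut fingers; the grasp point (between the pads) lies 19 mm behind it (ctrl.grip_point_offset is the distance from the TCP to the grasp point, in mm); z points along the fingers, y is the direction in which the jaws open and shut (so a half turn about z gives the same grasp; the last joint's range is limited). The gripper opens to 85 mm and grips with 20 to 120 N. Pads are 22 mm wide; open, the fingers measure 114 mm over their backs; the gripper's body (76 mm by 85 mm) begins 54 mm behind the grasp point. The pads swing forward as they close: fully open they stand 13 mm farther back than shut.
Start: joints at [-1.372, 0.628, 0.038, 1.517, -0.027, 0.996, -0.02], TCP at [170.091, 627.365, 231.313] pointing down, gripper open.
Joint ranges: [-3.06, 3.06], [-0.37, 2.12], [-1.25, 1.32], [0.18, 2.47], [-1.1, 4.24], [0.23, 1.98], [-2.94, 2.94]. Speed limits (rad/s): [2.57, 2.57, 3.14, 3.14, 3.14, 3.14, 3.14].

### API

Orientations are given as [roll, pitch, yaw] about the fixed x, y, z axes, in that order (R = Rz(yaw) Ry(pitch) Rx(roll)).
In Python, from cell import ctrl, imaging, models gives the robot as it stands. The module is installed in compiled form; this text tells all that it offers.
- The arm moves only by the tool drive_tool, never from a script. Its argument "deltas" is text: rows parted by semicolons, each of 5 numbers parted by spaces: the shift along the tool's x, y, z in m, then the turn about the tool's z in degrees, then the finger opening in m, from 0 to 0.0854. A call has 1 to 12 rows; each row is the pose to reach, as a shift and turn from the pose commanded when the call began, along the tool's axes at that moment; what a row does not reach only later rows make up. A row lasts 1/8 s, in which the tool goes at most 62.5 mm and 10.7 degrees, less where a joint would pass 70% of its speed; a pose out of reach is approached as far as the arm can. A call with a gripper value outside its range is refused whole. The fingers move at their own pace and stop on an object; the grip force is fixed at half the most. Time passes only in rows, so rows that repeat a pose let the fingers close. It gives the time, the measured TCP pose, the force and the opening at its end, in the units of the state.
- ctrl.read_state(): the state, without advancing time (a new reading comes with each control period).
- imaging.get_image(name): name is "scene" or "top" or "wrist"; returns a dict with "color" (420x560x3 uint8, red, green, blue), "range_z" (420x560 float32, mm along the optical axis (not along the pixel's ray), 0 where there is no reading), "vfov" (degrees; the focal length in pixels is half the picture's height over the tangent of half this angle, whatever the lens; pixels are square), "cx", "cy" (the principal point, pixels), "extrinsics" (4x4, takes a point from camera to world coordinates). Camera axes: x right, y down, z forward; pixel columns grow to the right and rows downward; lengths in mm; the calibration is good to about 2 mm. A picture is of the moment at which its call begins.
- ctrl.finish_job(): hands the job in, once; it reports no verdict.
Trained networks look in a picture, given as the dict that the camera call returned (one of the last four; its "shot" number tells which), for a name from the list of things; names that differ only in an ending like _2 or _b are one class to them, and where a whole thing is asked for, a point or a joint stands for the part that bears it (a point fixed in the world has none). Each returns a list of dicts, best first, with "score" (0 to 1); they miss things now and then, are a little off and sometimes report something else, mostly with a low value. They report only what shows in the picture. A call takes as long as a camera call.
- models.spot_in(picture, thing): "point" ([column, row] in pixels, amid what is visible of it).
- models.landmark_of(picture, thing): "point" ([column, row] in pixels: a listed point, or the origin of a listed thing).
The state is a dict: "clock": time; "qpos": joint angles; "qd": joint speeds; "tau": joint torques, N m; "eef_pos": TCP position; "tool_rot": TCP orientation; "force": force on the tool from outside, world axes, zero at the start; "torque": the same for the moment, N m; "width": finger opening in mm.
Only numpy, scipy, OpenCV 4.12 (cv2) and the standard library are available. Lean on these libraries where they do the work, as an engineer would, in place of code of your own. Each camera call takes 0.05 s, during which the arm holds its last target.

## Working session

There is one attempt and no reset: what is moved stays moved. The work goes in short steps, Python scripts to look and compute and a tool call to move; the robot and the scene stay as the last step left them, time stands still between calls to the robot, and variables do not carry over. Pictures are saved under pics/ and viewed, and the job is handed in when it is done.

Besides the shell and the picture viewer there is one more tool, called after "Emit:" by a JSON object that holds its "api" and its "payload". drive_tool: Moves the arm, as the interface text tells. Its arguments: {"type":"object","properties":{"deltas":{"type":"string"}},"required":["deltas"]}

```bash
mkdir -p pics; cat > h.py <<'E'
import numpy as np, cv2
from cell import ctrl, imaging, models
def shot(name,fn):
    p=imaging.get_image(name); cv2.imwrite('pics/'+fn,cv2.cvtColor(p['color'],cv2.COLOR_RGB2BGR)); return p
def w(p,c,r,z=None):
    f=p['color'].shape[0]/2/np.tan(np.radians(p['vfov'])/2)
    d=np.array([(c-p['cx'])/f,(r-p['cy'])/f,1.0]);E=p['extrinsics']
    if z is None:
        zz=p['range_z'][int(round(r)),int(round(c))]
        return E[:3,:3]@(d*zz)+E[:3,3]
    dw=E[:3,:3]@d; return E[:3,3]+dw*(z-E[2,3])/dw[2]
E
python3 - <<'E'
from h import *
np.set_printoptions(precision=1,suppress=True)
s=ctrl.read_state();print({k:np.round(v,3) for k,v in s.items()})
for n in ['scene','top']:
    p=shot(n,n+'1.png');print(n,p['extrinsics'],p['vfov'])
    for t in ['copier','lever_knob','key_top','wash_bottle','balm_jar','ink_bottle','needle_box']:
        for m,fn in(('spot',models.spot_in),('lm',models.landmark_of)):
            for d in fn(p,t)[:1]:
                c,r=d['point'];print(t,m,round(d['score'],2),np.round([c,r]),w(p,min(max(c,0),559),min(max(r,0),419)))
E
```

```text
{'clock': np.float64(0.0), 'qpos': array([-1.4,  0.6,  0. ,  1.5, -0. ,  1. , -0. ]), 'qd': array([ 0., -0., -0., -0.,  0., -0., -0.]), 'tau': array([  0. , -56.3,   1.2, -19.3,   0. ,   0. ,  -0. ]), 'eef_pos': array([169.9, 626.8, 230.4]), 'tool_rot': array([-3.1,  0. ,  2.9]), 'force': array([-0.2,  0.1, -0.5]), 'torque': array([-0.,  0.,  0.]), 'width': np.float64(85.568)}
scene [[  -0.4    0.7   -0.6 1283.1]
 [   0.9    0.3   -0.3  350.8]
 [   0.    -0.7   -0.7  975.8]
 [   0.     0.     0.     1. ]] 47.10891086809172
copier lm 0.63 [301. 246.] [627.7 125.1 102.3]
lever_knob spot 0.65 [336. 223.] [524.6 176.7 100.6]
lever_knob lm 0.43 [334. 227.] [520.  171.7  79.6]
key_top spot 0.48 [280. 196.] [485.4  12.2  86.9]
key_top lm 0.45 [282. 194.] [477.4  12.1  88.7]
wash_bottle spot 0.67 [411. 293.] [664.9 386.4 123.3]
balm_jar spot 0.63 [278. 172.] [361.8 -49.   45.8]
balm_jar lm 0.8 [274. 186.] [448.9 -21.   78.4]
ink_bottle spot 0.68 [399. 239.] [470.9 325.1  55. ]
ink_bottle lm 0.64 [394. 249.] [474.1 322.1  16. ]
needle_box spot 0.85 [231. 179.] [ 458.7 -146.3   62.2]
top [[  -
[... 154 characters left out ...]
 [242. 202.] [526.1 102.8  81.9]
copier lm 0.6 [251. 198.] [534.8  84.   82.4]
lever_knob spot 0.63 [208. 206.] [516.1 171.1  98.7]
lever_knob lm 0.38 [207. 210.] [507.  172.6 101.6]
key_top spot 0.74 [286. 228.] [472.3  10.5  84.7]
key_top lm 0.65 [284. 226.] [475.1  14.6  87.7]
wash_bottle spot 0.97 [110. 151.] [621.4 364.6 139. ]
wash_bottle lm 0.57 [122. 162.] [609.7 353.7  94. ]
balm_jar spot 0.94 [315. 282.] [361.9 -50.8  44. ]
balm_jar lm 0.73 [316. 282.] [360.5 -52.4  44. ]
ink_bottle spot 0.59 [137. 238.] [452.3 320.8  75.3]
ink_bottle lm 0.86 [140. 240.] [449.4 317.5  65.6]
needle_box spot 0.93 [362. 252.] [ 423.8 -148.1   58.6]
needle_box lm 0.69 [358. 253.] [ 420.5 -139.9   62.3]
```

```bash
python3 - <<'E'
import cv2
a=cv2.imread('pics/top1.png');cv2.imwrite('pics/top1z.png',cv2.resize(a[140:300,160:360],None,fx=4,fy=3.75,interpolation=cv2.INTER_CUBIC)[:600])
E
```

```text
(no output)
```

View pics/top1.png

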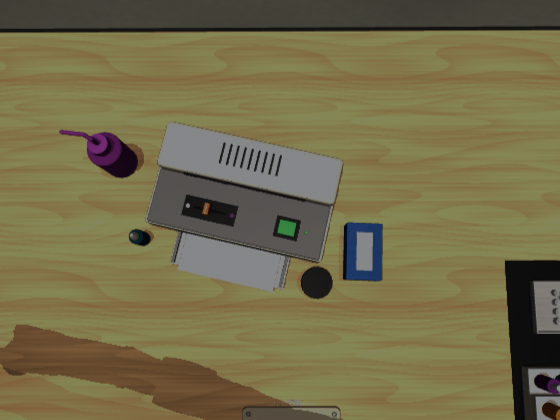

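View pics/scene1.png

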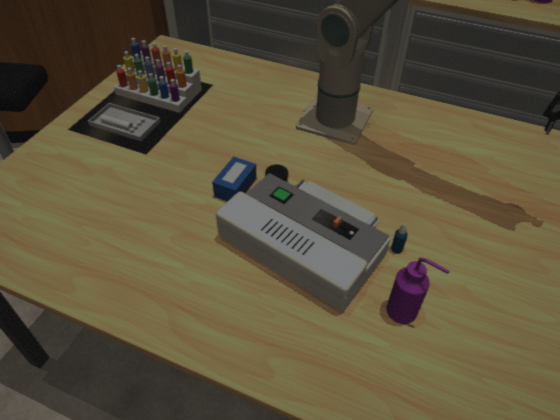

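View pics/top1z.png

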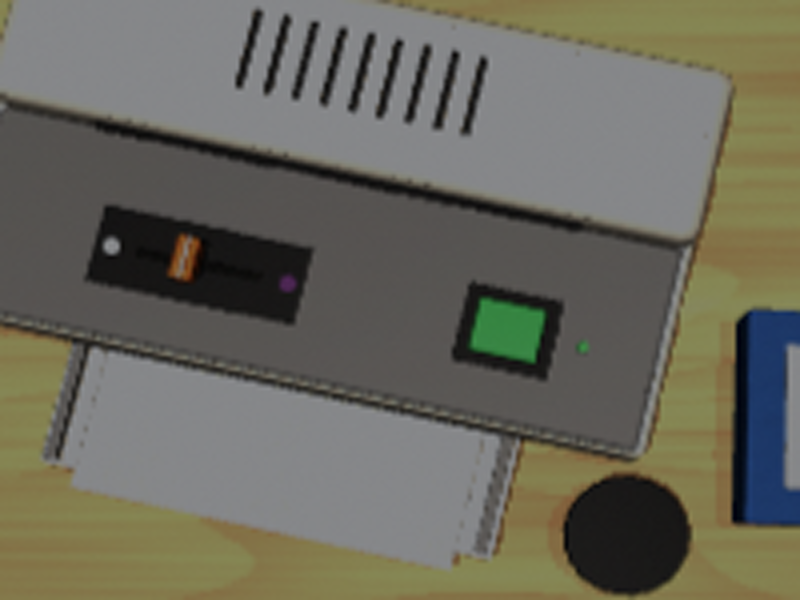

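The top view shows the copier turned about -12°. The white dot is at (188,205), the purple dot at (232,216), the orange knob at (206,208) and the green key at (287,228). Next I'll fit the copier pose from these.

```bash
cat >> h.py <<'E'
def blob(p,fn,box=None):
    a=p['color'].astype(int);h=cv2.cvtColor(p['color'],cv2.COLOR_RGB2HSV).astype(int)
    m=fn(h[...,0],h[...,1],h[...,2]).astype(np.uint8)
    if box: k=np.zeros_like(m);k[box[1]:box[3],box[0]:box[2]]=1;m*=k
    n,l,st,c=cv2.connectedComponentsWithStats(m)
    return [(c[i],st[i,4]) for i in np.argsort(-st[1:,4])[:4]+1]
E
python3 - <<'E'
from h import *
np.set_printoptions(precision=3,suppress=True)
p=shot('top','top2.png')
B=(150,180,310,250)
g=blob(p,lambda h,s,v:(abs(h-65)<12)&(s>120)&(v>80),B);print(g)
o=blob(p,lambda h,s,v:(h<18)&(s>120)&(v>70),B);print(o)
pu=blob(p,lambda h,s,v:(h>130)&(h<165)&(s>80)&(v>40),B);print(pu)
wh=blob(p,lambda h,s,v:(v>110)&(s<40),(180,198,197,213));print(wh)
K=w(p,*g[0][0],86);O=w(p,*o[0][0],101);P=w(p,*pu[0][0],80);W=w(p,*wh[0][0],80)
print(K,O,P,W)
u=(W-P)[:2];print(np.linalg.norm(u),np.degrees(np.arctan2(-u[0],u[1])))
s=ctrl.read_state();print(s['eef_pos'],s['tool_rot'],s['force'])
p=shot('wrist','wr1.png');print(p['extrinsics'],p['vfov'])
E
```

```text
[(array([286.435, 227.707]), np.int32(232)), (array([305.5, 232. ]), np.int32(2))]
[(array([207.214, 208.714]), np.int32(28)), (array([151.231, 235.615]), np.int32(26)), (array([203.833, 207.875]), np.int32(24)), (array([161.5, 227.5]), np.int32(2))]
[(array([231.412, 215.118]), np.int32(17))]
[(array([187.5, 205.2]), np.int32(10))]
[472.163   9.408  86.   ] [509.934 171.657 101.   ] [499.367 123.935  80.   ] [520.471 216.137  80.   ]
94.58610987578018 -12.892381779308197
[170.074 627.383 231.323] [ 3.142 -0.     2.877] [-0.562 -1.002 -0.01 ]
[[  0.261   0.924   0.28   99.452]
 [  0.965  -0.25   -0.076 646.262]
 [  0.      0.29   -0.957 373.92 ]
 [  0.      0.      0.      1.   ]] 70.55995057122155
```

Emit:
{"api": "drive_tool", "payload": {"deltas": "-0.037 -0.029 0 -0.5 0.04; -0.074 -0.059 0 -1 0.04; -0.112 -0.088 0 -1.5 0.04; -0.149 -0.117 0 -2 0.04; -0.186 -0.147 0 -2 0.04; -0.224 -0.176 0 -2 0.04; -0.261 -0.205 0 -2 0.04; -0.298 -0.235 0 -2 0.04; -0.335 -0.264 0 -2 0.04; -0.373 -0.293 0 -2 0.04; -0.41 -0.323 0 -2 0.04; -0.447 -0.352 0 -2 0.04"}}

```text
clock: 3.1
eef_pos: [510.3, 169.4, 231.5]
tool_rot: [3.141, 0.0, 2.912]
force: [-0.0, 0.6, -0.6]
width: 40.1
```

Emit:
{"api": "drive_tool", "payload": {"deltas": "0 0 0 0 0.04; 0 0 0 0 0.04; 0 0 0 0 0.04"}}

```text
clock: 3.48
eef_pos: [508.5, 172.1, 231.3]
tool_rot: [3.141, -0.001, 2.914]
force: [0.2, 0.2, -0.0]
width: 39.9
```

```bash
python3 - <<'E'
from h import *
np.set_printoptions(precision=3,suppress=True)
s=ctrl.read_state();print(s['clock'],s['eef_pos'],s['tool_rot'],s['force'],s['width'])
p=shot('wrist','wr2.png');print(p['extrinsics'])
for t in ['lever_knob','key_top']: print(models.landmark_of(p,t)[:1],models.spot_in(p,t)[:1])
E
```

```text
3.475 [508.55  172.146 231.285] [ 3.141 -0.001  2.914] [ 0.186  0.233 -0.023] 39.92792269741177
[[  0.225   0.933   0.282 437.321]
 [  0.974  -0.216  -0.065 188.291]
 [  0.001   0.289  -0.957 373.958]
 [  0.      0.      0.      1.   ]]
[{'point': [279.2, 197.4], 'score': 0.77}] [{'point': [276.3, 200.0], 'score': 0.75}]
[{'point': [108.4, 196.9], 'score': 0.79}] [{'point': [107.9, 198.1], 'score': 0.69}]
```

View pics/wr2.png

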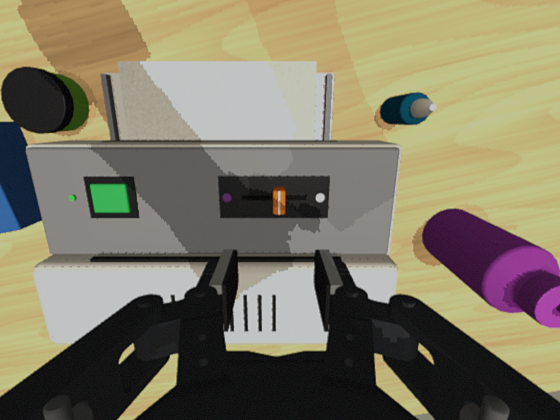

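The wrist view shows the knob at (279,201) between the purple dot (227,198) and the white dot (320,198), with the key at (110,198). The gap between the fingers lines up with the slot.

```bash
cat > m.py <<'E'
from h import *
np.set_printoptions(precision=2,suppress=True)
def meas(fn):
    p=shot('wrist',fn)
    B=(60,150,360,230)
    g=blob(p,lambda h,s,v:(abs(h-65)<12)&(s>120)&(v>80),(80,170,140,225))
    o=blob(p,lambda h,s,v:(h<20)&(s>110)&(v>70),(235,180,315,225))
    pu=blob(p,lambda h,s,v:(h>130)&(h<165)&(s>60)&(v>40),(215,180,240,215))
    wh=blob(p,lambda h,s,v:(v>110)&(s<50),(308,185,330,212))
    print(g[:2],o[:3],pu[:1],wh[:1])
    # line centre of knob via white+orange extents on top rows
    hs=cv2.cvtColor(p['color'],cv2.COLOR_RGB2HSV).astype(int)
    m=(hs[...,0]<22)&(hs[...,1]>70)&(hs[...,2]>60);m[:,:235]=0;m[:,315:]=0;m[:180]=0;m[225:]=0
    r,c=np.nonzero(m);print('knob ext',c.min(),c.max(),r.min(),r.max())
    return p,g,o,pu,wh,(c.min()+c.max())/2,(r.min(),r.max())
if __name__=='__main__':
    p,g,o,pu,wh,kc,kr=meas('wr3.png')
    K=w(p,*g[0][0],86);P=w(p,*pu[0][0],80);W=w(p,*wh[0][0],80)
    O=w(p,kc,kr[0]+ (kr[1]-kr[0])*.45,101)
    u=(W-P)[:2];u2=((W+P)/2-K)[:2];print(K,P,W,O,np.linalg.norm(u),np.linalg.norm(u2),[np.degrees(np.arctan2(a[0],a[1])) for a in(u,u2)])
    d=u2/np.linalg.norm(u2)
    print('lever',85-(((O-K)[:2]@d)-105),'from dots',85-((O-(W+P)/2)[:2]@d+60))
    T=ctrl.read_state()['eef_pos']
    e=np.array([d[1],-d[0]])
    for n,q in(('K',K),('mid',(W+P)/2),('O',O),('tcp',T)): print(n,'along',(q-K)[:2]@d-105,'across(copier x)',(q-K)[:2]@e-55)
    print([w(p,q[0],q[1]) for q in((160,220),(330,235))])
E
python3 m.py
```

```text
[(array([110.35, 197.46]), np.int32(1085))] [(array([279.77, 199.25]), np.int32(297))] [(array([227.24, 196.55]), np.int32(78))] [(array([320.52, 196.52]), np.int32(73))]
knob ext 273 286 186 213
[473.64   9.28  86.  ] [500.53 122.27  80.  ] [522.08 215.13  80.  ] [508.81 174.89 101.  ] 95.32652624919936 163.81442460437188 [np.float64(13.064850224664587), np.float64(13.293386973134012)]
lever 20.737533673164734 from dots 19.551958277536613
K along -105.0 across(copier x) -55.0
mid along 58.81442460437188 across(copier x) -55.0
O along 64.26246632683527 across(copier x) -58.85887055411878
tcp along 60.682895866041974 across(copier x) -57.676317766046644
[array([509.29,  46.24,  78.79]), array([565.81, 217.17,  80.23])]
```

Emit:
{"api": "drive_tool", "payload": {"deltas": "-0.001 0.001 0.02 0 0.04; -0.002 0.002 0.04 0 0.04; -0.003 0.004 0.06 0 0.04; -0.003 0.004 0.08 0 0.04; -0.003 0.004 0.095 0 0.04; -0.003 0.004 0.105 0 0.04; -0.003 0.004 0.115 0 0.04; -0.003 0.004 0.115 0 0.04; -0.003 0.004 0.115 0 0.04"}}

```text
clock: 4.9
eef_pos: [513.5, 173.9, 116.7]
tool_rot: [3.141, 0.001, 2.912]
force: [0.4, 0.5, 0.4]
width: 40.4
```

```bash
python3 - <<'E'
from h import *
s=ctrl.read_state();print(s['clock'],s['eef_pos'],s['tool_rot'],s['force'],s['width'])
p=shot('wrist','wr4.png')
E
```

```text
4.9 [513.53331878 173.94699794 116.66256373] [3.14114588e+00 6.00093555e-04 2.91157767e+00] [0.42591288 0.48369568 0.38593697] 40.39671622951498
```

View pics/wr4.png

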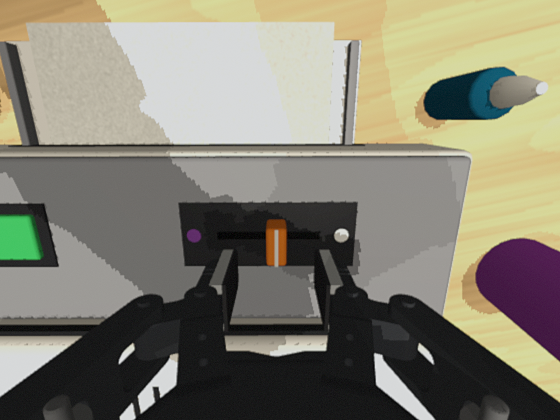

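The knob (276,243) sits midway between the fingers (228–326), so I'll lower the rest of the way.

Emit:
{"api": "drive_tool", "payload": {"deltas": "0 0 0.01 0 0.04; 0 0 0.018 0 0.04; 0 0 0.024 0 0.04; 0 0 0.03 0 0.04; 0 0 0.03 0 0.04; 0 0 0.03 0 0.04"}}

```text
clock: 5.7
eef_pos: [513.3, 173.9, 86.4]
tool_rot: [3.141, 0.0, 2.912]
force: [-0.4, -0.4, 0.7]
width: 40.1
```

```bash
python3 - <<'E'
from h import *
s=ctrl.read_state();print(s['clock'],s['eef_pos'],s['tool_rot'],s['force'],s['width'])
p=shot('wrist','wr5.png')
p=shot('scene','sc5.png')
a=cv2.imread('pics/sc5.png');cv2.imwrite('pics/sc5z.png',cv2.resize(a[150:280,260:420],None,fx=4,fy=4))
E
```

```text
5.7 [513.32736162 173.88004274  86.37085008] [3.14146468e+00 1.51038056e-04 2.91167492e+00] [-0.39342394 -0.4059677   0.66421228] 40.13838200765803
```

View pics/wr5.png

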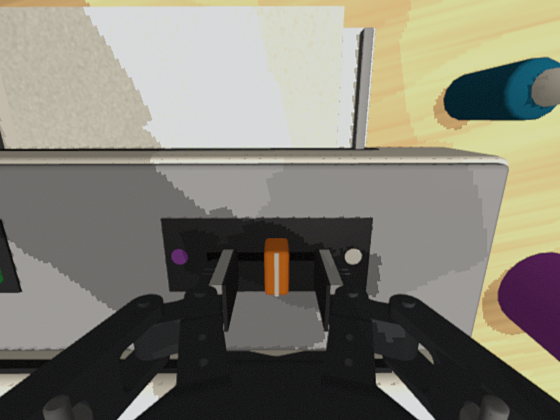

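View pics/sc5z.png

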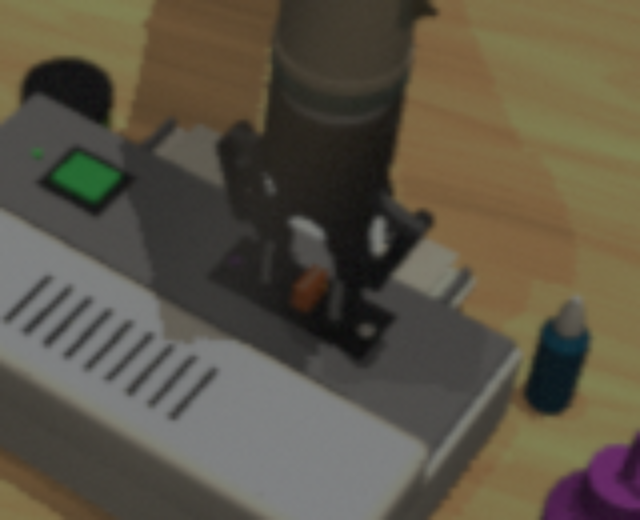

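Emit:
{"api": "drive_tool", "payload": {"deltas": "0 0.004 0 0 0.04; 0 0.008 0 0 0.04; 0 0.011 0 0 0.04; 0 0.013 0 0 0.04; 0 0.014 0 0 0.04; 0 0.015 0 0 0.04; 0 0.016 0 0 0.04"}}

```text
clock: 6.68
eef_pos: [516.5, 188.2, 86.2]
tool_rot: [-3.14, -0.001, 2.911]
force: [-1.0, -3.3, 1.5]
width: 40.0
```

Emit:
{"api": "drive_tool", "payload": {"deltas": "0 0.001 0 0 0.04; 0 0.002 0 0 0.04; 0 0.003 0 0 0.04; 0 0.004 0 0 0.04; 0 0.005 0 0 0.04"}}

```text
clock: 7.3
eef_pos: [517.7, 193.1, 86.2]
tool_rot: [-3.14, -0.001, 2.91]
force: [-1.2, -2.5, 0.9]
width: 40.5
```

Emit:
{"api": "drive_tool", "payload": {"deltas": "0 0.001 0 0 0.04; 0 0.002 0 0 0.04; 0 0.003 0 0 0.04; 0 0.004 0 0 0.04; 0 0.005 0 0 0.04"}}

```text
clock: 7.92
eef_pos: [518.9, 197.9, 86.3]
tool_rot: [-3.14, -0.001, 2.911]
force: [-1.2, -4.3, 3.2]
width: 39.8
```

```bash
python3 - <<'E'
from h import *
p=shot('wrist','wr6.png')
E
```

```text
(no output)
```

View pics/wr6.png

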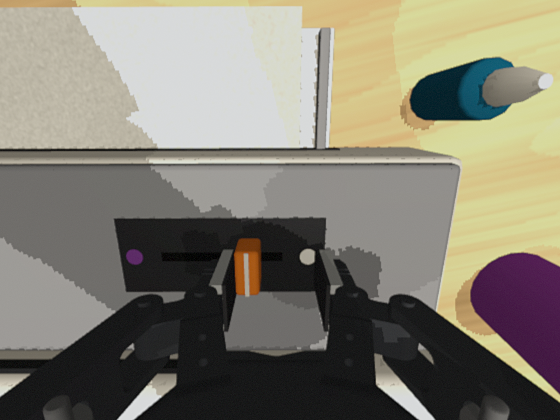

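The knob (248,266) is now about at the first click, with the left pad against it. I'll keep pushing.

Emit:
{"api": "drive_tool", "payload": {"deltas": "0 0.001 0 0 0.04; 0 0.002 0 0 0.04; 0 0.003 0 0 0.04; 0 0.004 0 0 0.04"}}

```text
clock: 8.48
eef_pos: [519.7, 201.4, 86.3]
tool_rot: [-3.14, -0.001, 2.91]
force: [-1.6, -3.9, 2.9]
width: 40.1
```

Emit:
{"api": "drive_tool", "payload": {"deltas": "0 0.001 0 0 0.04; 0 0.002 0 0 0.04; 0 0.002 0 0 0.04"}}

```text
clock: 8.85
eef_pos: [520.6, 206.2, 86.3]
tool_rot: [3.14, 0.0, 2.913]
force: [-0.6, 0.1, -0.6]
width: 39.8
```

```bash
python3 - <<'E'
from h import *
p=shot('wrist','wr7.png');print(ctrl.read_state()['force'])
E
```

```text
[0.0644524  0.13893051 0.46068524]
```

View pics/wr7.png

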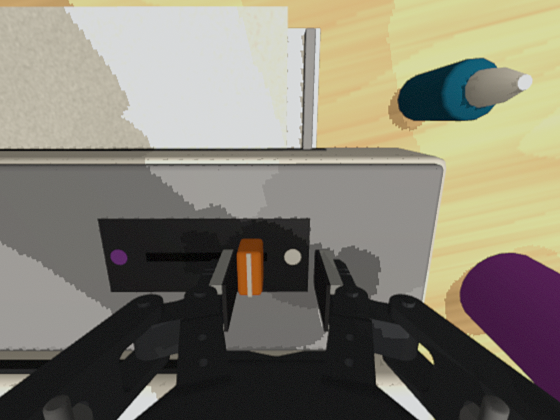

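Emit:
{"api": "drive_tool", "payload": {"deltas": "0 0.001 0 0 0.04; 0 0.002 0 0 0.04"}}

```text
clock: 9.15
eef_pos: [521.0, 207.1, 86.3]
tool_rot: [3.141, 0.0, 2.912]
force: [0.5, 0.1, -1.0]
width: 39.9
```

Emit:
{"api": "drive_tool", "payload": {"deltas": "0 0.0005 0 0 0.04; 0 0.001 0 0 0.04"}}

```text
clock: 9.4
eef_pos: [521.0, 207.2, 86.2]
tool_rot: [-3.141, -0.0, 2.911]
force: [0.1, -2.1, 2.0]
width: 40.2
```

Emit:
{"api": "drive_tool", "payload": {"deltas": "0 0.0005 0 0 0.04; 0 0.001 0 0 0.04"}}

```text
clock: 9.65
eef_pos: [521.0, 207.3, 86.2]
tool_rot: [-3.139, -0.001, 2.911]
force: [-0.7, -4.8, 2.4]
width: 40.0
```

Emit:
{"api": "drive_tool", "payload": {"deltas": "0 0.0005 0 0 0.04; 0 0.0005 0 0 0.04"}}

```text
clock: 9.9
eef_pos: [521.0, 207.3, 86.2]
tool_rot: [-3.139, -0.001, 2.91]
force: [-1.5, -6.1, 2.4]
width: 40.0
```

```bash
python3 - <<'E'
from h import *
p=shot('wrist','wr8.png');print(ctrl.read_state()['force'])
a=cv2.imread('pics/wr8.png');cv2.imwrite('pics/wr8z.png',cv2.resize(a[200:320,80:340],None,fx=3,fy=3))
E
```

```text
[-0.94979811 -6.42871339  2.61148728]
```

View pics/wr8z.png

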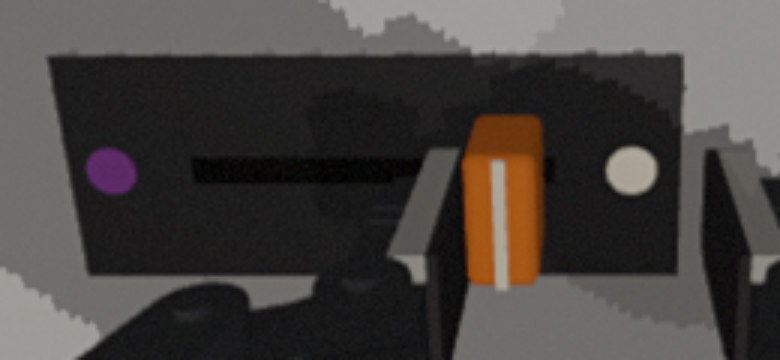

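The TCP holds still at (521.0, 207.3) while the force rises to 6.5 N, so the knob is against the light stop. Now I'll push the other way with the other pad.

Emit:
{"api": "drive_tool", "payload": {"deltas": "0 -0.005 0 0 0.04; 0 -0.01 0 0 0.04; 0 -0.015 0 0 0.04; 0 -0.02 0 0 0.04; 0 -0.024 0 0 0.04; 0 -0.027 0 0 0.04; 0 -0.028 0 0 0.04; 0 -0.028 0 0 0.04"}}

```text
clock: 10.95
eef_pos: [515.2, 182.2, 86.3]
tool_rot: [3.141, -0.0, 2.912]
force: [-0.3, 0.8, -0.6]
width: 39.9
```

Emit:
{"api": "drive_tool", "payload": {"deltas": "0 -0.001 0 0 0.04; 0 -0.002 0 0 0.04"}}

```text
clock: 11.2
eef_pos: [514.7, 180.3, 86.3]
tool_rot: [3.142, -0.0, 2.912]
force: [0.1, 0.1, -1.2]
width: 40.2
```

Emit:
{"api": "drive_tool", "payload": {"deltas": "0 -0.001 0 0 0.04; 0 -0.001 0 0 0.04"}}

```text
clock: 11.45
eef_pos: [514.6, 179.8, 86.3]
tool_rot: [3.141, 0.0, 2.912]
force: [0.9, 1.6, -1.4]
width: 40.3
```

Emit:
{"api": "drive_tool", "payload": {"deltas": "0 -0.001 0 0 0.04; 0 -0.001 0 0 0.04"}}

```text
clock: 11.7
eef_pos: [514.5, 179.3, 86.3]
tool_rot: [3.14, 0.0, 2.912]
force: [2.0, 5.2, -1.9]
width: 40.3
```

Emit:
{"api": "drive_tool", "payload": {"deltas": "0 -0.001 0 0 0.04; 0 -0.001 0 0 0.04"}}

```text
clock: 11.95
eef_pos: [514.4, 179.0, 86.3]
tool_rot: [3.139, 0.001, 2.913]
force: [1.7, 6.8, -3.7]
width: 40.5
```

Emit:
{"api": "drive_tool", "payload": {"deltas": "0 -0.001 0 0 0.04; 0 -0.001 0 0 0.04"}}

```text
clock: 12.2
eef_pos: [514.2, 178.1, 86.3]
tool_rot: [3.139, 0.001, 2.913]
force: [0.7, 6.6, -3.8]
width: 39.9
```

Emit:
{"api": "drive_tool", "payload": {"deltas": "0 -0.001 0 0 0.04; 0 -0.001 0 0 0.04"}}

```text
clock: 12.45
eef_pos: [513.7, 175.8, 86.3]
tool_rot: [3.141, 0.0, 2.912]
force: [0.1, 3.4, -1.5]
width: 40.3
```

Emit:
{"api": "drive_tool", "payload": {"deltas": "0 -0.001 0 0 0.04; 0 -0.001 0 0 0.04"}}

```text
clock: 12.7
eef_pos: [512.9, 172.7, 86.2]
tool_rot: [-3.14, -0.001, 2.911]
force: [-0.2, -0.7, -0.3]
width: 40.2
```

Emit:
{"api": "drive_tool", "payload": {"deltas": "0 -0.001 0 0 0.04; 0 -0.001 0 0 0.04"}}

```text
clock: 12.95
eef_pos: [513.0, 172.6, 86.3]
tool_rot: [-3.141, -0.0, 2.911]
force: [-0.4, -0.1, -0.8]
width: 40.2
```

```bash
python3 - <<'E'
from h import *
p=shot('wrist','wr9.png');s=ctrl.read_state();print(s['eef_pos'],s['force'])
a=cv2.imread('pics/wr9.png');cv2.imwrite('pics/wr9z.png',cv2.resize(a[200:320,130:390],None,fx=3,fy=3))
E
```

```text
[513.02317927 172.88019258  86.29390913] [ 0.04035991 -0.31767886 -0.32264835]
```

View pics/wr9z.png

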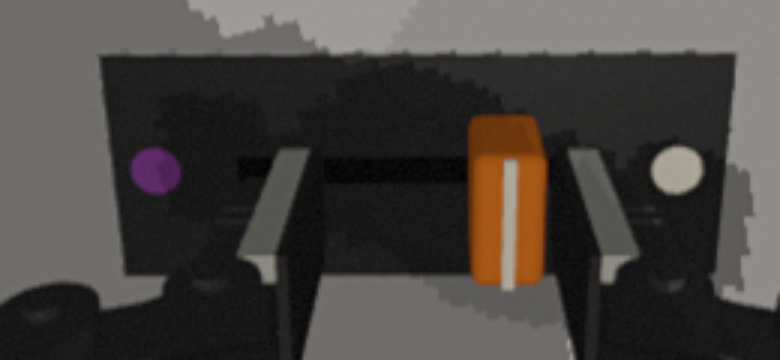

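Emit:
{"api": "drive_tool", "payload": {"deltas": "0 -0.001 0 0 0.04; 0 -0.002 0 0 0.04"}}

```text
clock: 13.25
eef_pos: [512.6, 171.3, 86.3]
tool_rot: [-3.142, -0.0, 2.912]
force: [-0.2, -0.5, 0.0]
width: 39.7
```

Emit:
{"api": "drive_tool", "payload": {"deltas": "0 -0.001 0 0 0.04; 0 -0.001 0 0 0.04"}}

```text
clock: 13.5
eef_pos: [512.4, 170.3, 86.3]
tool_rot: [-3.142, -0.0, 2.911]
force: [-0.5, -0.3, 0.1]
width: 40.1
```

Emit:
{"api": "drive_tool", "payload": {"deltas": "0 -0.001 0 0 0.04; 0 -0.001 0 0 0.04"}}

```text
clock: 13.75
eef_pos: [512.3, 170.0, 86.3]
tool_rot: [3.141, 0.0, 2.912]
force: [1.0, 1.3, -0.1]
width: 40.0
```

Emit:
{"api": "drive_tool", "payload": {"deltas": "0 -0.001 0 0 0.04; 0 -0.001 0 0 0.04"}}

```text
clock: 14.0
eef_pos: [512.3, 169.7, 86.3]
tool_rot: [3.14, 0.001, 2.913]
force: [0.6, 4.7, -1.6]
width: 40.0
```

The knob has a gap to the right pad and stands at the first click. Contact came again at TCP y≈170.2, as predicted (one click moves contact 9.7 mm in y). Pushing on towards the second click.

Emit:
{"api": "drive_tool", "payload": {"deltas": "0 -0.001 0 0 0.04; 0 -0.001 0 0 0.04"}}

```text
clock: 14.25
eef_pos: [512.2, 169.2, 86.3]
tool_rot: [3.139, 0.001, 2.913]
force: [1.9, 6.0, -2.2]
width: 40.4
```

Emit:
{"api": "drive_tool", "payload": {"deltas": "0 -0.001 0 0 0.04; 0 -0.001 0 0 0.04"}}

```text
clock: 14.5
eef_pos: [512.0, 168.4, 86.3]
tool_rot: [3.139, 0.001, 2.913]
force: [0.5, 7.0, -2.6]
width: 40.1
```

Emit:
{"api": "drive_tool", "payload": {"deltas": "0 -0.001 0 0 0.04; 0 -0.001 0 0 0.04"}}

```text
clock: 14.75
eef_pos: [511.5, 166.4, 86.3]
tool_rot: [3.141, 0.0, 2.912]
force: [1.3, 4.5, -1.3]
width: 40.0
```

Emit:
{"api": "drive_tool", "payload": {"deltas": "0 -0.001 0 0 0.04; 0 -0.001 0 0 0.04"}}

```text
clock: 15.0
eef_pos: [510.5, 163.0, 86.2]
tool_rot: [-3.139, -0.001, 2.911]
force: [0.6, 0.1, 0.3]
width: 39.9
```

Second click. Now the third, with the same pattern.

Emit:
{"api": "drive_tool", "payload": {"deltas": "0 -0.001 0 0 0.04; 0 -0.002 0 0 0.04; 0 -0.002 0 0 0.04"}}

```text
clock: 15.38
eef_pos: [510.5, 162.2, 86.3]
tool_rot: [-3.141, -0.0, 2.911]
force: [-0.8, 0.7, 0.4]
width: 40.1
```

Emit:
{"api": "drive_tool", "payload": {"deltas": "0 -0.001 0 0 0.04; 0 -0.001 0 0 0.04"}}

```text
clock: 15.62
eef_pos: [510.3, 161.6, 86.3]
tool_rot: [-3.141, -0.0, 2.912]
force: [-0.2, -0.1, 0.9]
width: 39.7
```

Emit:
{"api": "drive_tool", "payload": {"deltas": "0 -0.001 0 0 0.04; 0 -0.001 0 0 0.04"}}

```text
clock: 15.88
eef_pos: [510.1, 160.6, 86.3]
tool_rot: [-3.142, -0.0, 2.912]
force: [-0.6, 0.2, 0.8]
width: 40.1
```

Emit:
{"api": "drive_tool", "payload": {"deltas": "0 -0.001 0 0 0.04; 0 -0.001 0 0 0.04"}}

```text
clock: 16.12
eef_pos: [510.0, 160.3, 86.3]
tool_rot: [3.141, 0.0, 2.912]
force: [0.2, 1.1, -0.6]
width: 40.3
```

Emit:
{"api": "drive_tool", "payload": {"deltas": "0 -0.001 0 0 0.04; 0 -0.001 0 0 0.04"}}

```text
clock: 16.38
eef_pos: [509.9, 159.9, 86.3]
tool_rot: [3.14, 0.0, 2.913]
force: [0.6, 4.7, -2.0]
width: 40.3
```

Contact came at y≈160.4 as expected. Now single-row steps until the force drops.

Emit:
{"api": "drive_tool", "payload": {"deltas": "0 -0.001 0 0 0.04; 0 -0.001 0 0 0.04"}}

```text
clock: 16.62
eef_pos: [509.9, 159.5, 86.4]
tool_rot: [3.139, 0.001, 2.913]
force: [1.2, 5.2, -2.5]
width: 39.8
```

Emit:
{"api": "drive_tool", "payload": {"deltas": "0 -0.001 0 0 0.04; 0 -0.001 0 0 0.04"}}

```text
clock: 16.88
eef_pos: [509.7, 158.7, 86.3]
tool_rot: [3.139, 0.001, 2.913]
force: [0.9, 6.0, -2.5]
width: 39.6
```

Emit:
{"api": "drive_tool", "payload": {"deltas": "0 -0.001 0 0 0.04; 0 -0.001 0 0 0.04"}}

```text
clock: 17.12
eef_pos: [509.2, 156.5, 86.3]
tool_rot: [3.141, 0.0, 2.912]
force: [0.3, 2.9, -0.9]
width: 40.3
```

Emit:
{"api": "drive_tool", "payload": {"deltas": "0 -0.001 0 0 0.04; 0 -0.001 0 0 0.04"}}

```text
clock: 17.38
eef_pos: [508.3, 153.2, 86.3]
tool_rot: [-3.14, -0.001, 2.91]
force: [0.5, -0.0, 0.2]
width: 40.2
```

```bash
python3 - <<'E'
from h import *
p=shot('wrist','wr10.png');s=ctrl.read_state();print(s['eef_pos'],s['force'])
a=cv2.imread('pics/wr10.png');cv2.imwrite('pics/wr10z.png',cv2.resize(a[200:320,150:410],None,fx=3,fy=3))
E
```

```text
[508.34396551 153.29453817  86.22179933] [-0.27646841 -0.48406166  0.54492946]
```

View pics/wr10z.png

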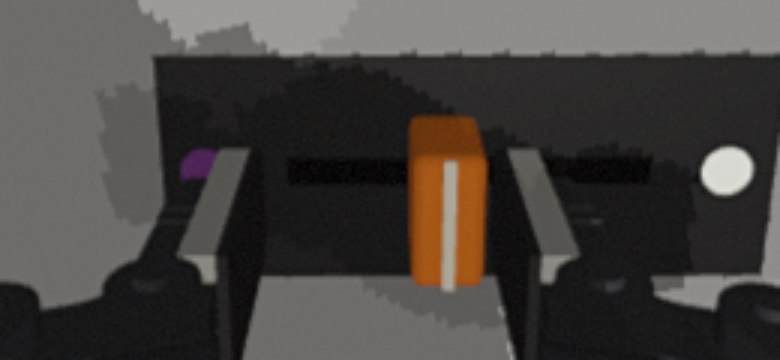

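Force is near zero and the right pad is clear. The knob (449/3+150≈300 px) has jumped into the third click. I'll centre the pads off the knob and lift out.

Emit:
{"api": "drive_tool", "payload": {"deltas": "0 0.004 0 0 0.04; 0 0.008 0 0 0.04; 0 0.011 0 0 0.04; 0 0.011 0 0 0.04; 0 0.011 0 0 0.04; 0 0.011 -0.01 0 0.04; 0 0.011 -0.02 0 0.04; 0 0.011 -0.035 0 0.04; 0 0.011 -0.055 0 0.04; 0 0.011 -0.075 0 0.04; 0 0.011 -0.085 0 0.04; 0 0.011 -0.085 0 0.04"}}

```text
clock: 18.92
eef_pos: [511.8, 165.7, 172.3]
tool_rot: [3.14, 0.002, 2.912]
force: [0.4, 0.3, 0.5]
width: 40.2
```

```bash
python3 - <<'E'
from h import *
p=shot('wrist','wr11.png');s=ctrl.read_state();print(s['eef_pos'],s['force'])
E
```

```text
[511.22078615 165.58890666 171.49362507] [ 0.0817559   0.79281099 -0.66665267]
```

View pics/wr11.png

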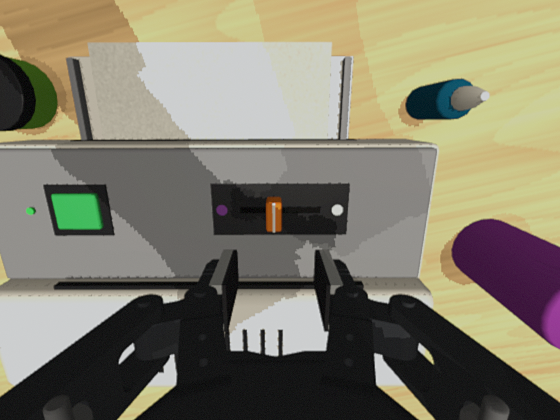

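The knob (274,215) sits about 4.5 mm to the dark side of the dots' middle (279.5), so the lever reads about 29.5 mm: third click. Next I'll move over the key with the fingers shut.

Emit:
{"api": "drive_tool", "payload": {"deltas": "0 -0.02 0 0 0; 0 -0.04 0 0 0; 0 -0.06 0 0 0; 0 -0.08 0 0 0; 0 -0.1 0 0 0; 0 -0.12 0 0 0; 0 -0.14 0 0 0; 0.001 -0.15 0 0 0; 0.001 -0.16 0 0 0; 0.001 -0.16 0 0 0; 0.001 -0.16 0 0 0; 0.001 -0.16 0 0 0"}}

```text
clock: 20.48
eef_pos: [474.0, 10.7, 171.3]
tool_rot: [3.141, 0.0, 2.913]
force: [-0.1, 0.2, -0.3]
width: -0.0
```

Emit:
{"api": "drive_tool", "payload": {"deltas": "0 0 0.02 0 0; 0 0 0.04 0 0; 0 0 0.055 0 0; 0 0 0.055 0 0; 0 0 0.055 0 0"}}

```text
clock: 21.1
eef_pos: [474.2, 10.2, 116.7]
tool_rot: [3.141, 0.001, 2.912]
force: [1.3, -0.5, -0.8]
width: 0.1
```

```bash
python3 - <<'E'
from h import *
p=shot('wrist','wr12.png');s=ctrl.read_state();print(s['eef_pos'],s['force'],s['width'])
E
```

```text
[474.35755183  10.22936208 116.87740586] [-0.77774029 -0.98033423 -0.66708789] -0.04283905751364028
```

View pics/wr12.png

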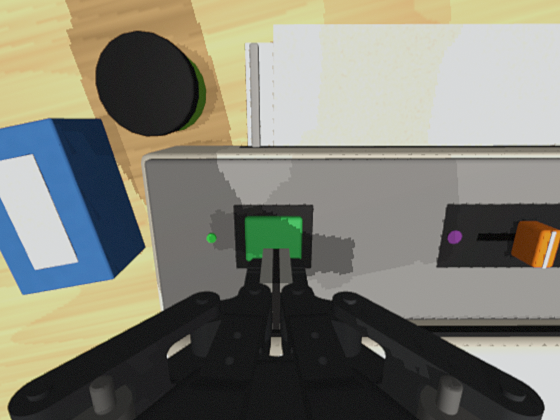

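The shut fingertips (275,250) are over the green key. I'll press slowly.

Emit:
{"api": "drive_tool", "payload": {"deltas": "0 0 0.01 0 0; 0 0 0.02 0 0; 0 0 0.026 0 0; 0 0 0.028 0 0; 0 0 0.029 0 0; 0 0 0.03 0 0; 0 0 0.031 0 0"}}

```text
clock: 22.02
eef_pos: [474.0, 10.0, 85.5]
tool_rot: [3.141, 0.0, 2.912]
force: [-0.9, 0.5, 1.6]
width: 0.3
```

Emit:
{"api": "drive_tool", "payload": {"deltas": "0 0 0.001 0 0; 0 0 0.002 0 0; 0 0 0.002 0 0"}}

```text
clock: 22.4
eef_pos: [474.0, 10.0, 83.4]
tool_rot: [3.141, 0.0, 2.912]
force: [-0.2, 0.2, 3.0]
width: -0.1
```

Emit:
{"api": "drive_tool", "payload": {"deltas": "0 0 0.001 0 0; 0 0 0.002 0 0; 0 0 0.002 0 0"}}

```text
clock: 22.78
eef_pos: [474.0, 10.0, 81.9]
tool_rot: [3.141, 0.001, 2.912]
force: [-1.6, 0.5, 10.8]
width: -0.0
```

The key has bottomed: 10.8 N at z 81.9, about 4 mm of travel. Brief hold, then lift away.

Emit:
{"api": "drive_tool", "payload": {"deltas": "0 0 0 0 0; 0 0 -0.003 0 0; 0 0 -0.008 0 0; 0 0 -0.02 0 0; 0 0 -0.04 0 0; 0 0 -0.07 0 0; 0 0 -0.1 0 0; 0 0 -0.12 0 0; 0 0 -0.12 0 0; 0 0 -0.12 0 0"}}

```text
clock: 24.02
eef_pos: [473.3, 10.0, 200.9]
tool_rot: [-3.141, -0.001, 2.912]
force: [-0.2, 0.4, 0.2]
width: 0.1
```

```bash
python3 - <<'E'
from h import *
np.set_printoptions(precision=2,suppress=True)
p=shot('wrist','wr13.png');s=ctrl.read_state();print(s['clock'],s['eef_pos'],s['force'])
p=shot('top','top13.png')
for t in ['lever_knob','key_top','wash_bottle','balm_jar','ink_bottle','needle_box']:
    for d in models.spot_in(p,t)[:1]: print(t,round(d['score'],2),d['point'],w(p,*d['point']))
E
```

```text
24.075 [473.1   10.01 200.61] [-0.47 -0.19 -0.56]
wash_bottle 0.65 [109.7, 152.7] [618.51 364.54 139.85]
ink_bottle 0.84 [137.8, 237.0] [454.75 320.14  71.38]
needle_box 0.62 [360.5, 249.2] [ 429.39 -145.89   60.09]
```

View pics/wr13.png

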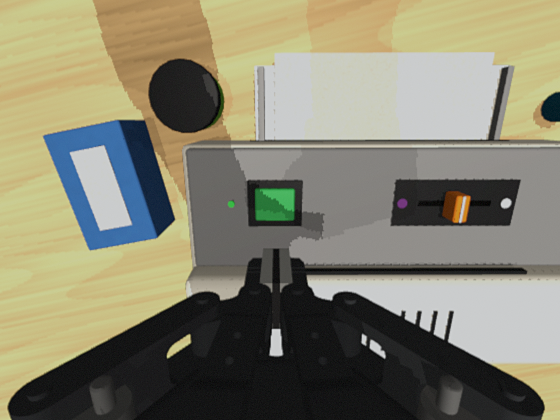

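The wrist picture shows the key (275,204) clear of the fingers and the knob (456,207) near the slot's middle. The jar and box are undisturbed. One depth check on the key before handing in.

```bash
python3 - <<'E'
from h import *
np.set_printoptions(precision=2,suppress=True)
p=shot('wrist','wr14.png')
z=[np.median([w(p,c+i,r+j)[2] for i in range(-5,6) for j in range(-5,6)]) for c,r in((275,200),(345,205),(220,180))];print('key,deck,deck z',z)
P=w(p,402.5,203,80);W=w(p,506,203,80);K=w(p,275,204,86);O=w(p,464,208,101)
d=(W-P)[:2]/np.linalg.norm((W-P)[:2]);print('lever',25-((O-(W+P)/2)[:2]@d))
print(ctrl.finish_job())
E
```

```text
key,deck,deck z [np.float64(85.91051831445782), np.float64(79.98981565066498), np.float64(80.02559890404689)]
lever 29.02757758489974
the job is handed in; nothing more can be done
None
```

The depth lever is in the third click, the start key has been pressed and is up again, and the job is handed in. It reports no verdict, so what follows rests on my own checks.

- **Light stop:** With the open fingers straddling the knob, I pushed the lever to the stop. There the tool stood still while the force rose to about 6.5 N.
- **Third click:** I then pushed the other way in 1 mm steps. I felt three breakaways at 6–7 N, each followed by a jump and almost no force. Contact came back every 10 mm or so, as expected. The first camera check afterwards gave about 29.5 mm, and the last one 29.0 mm.
- **Start key:** I pressed it with shut fingers until it bottomed, at 10.8 N with the tool at z 81.9 mm, then lifted about 120 mm clear. Its top now measures 85.9 mm with the deck at 80.0 mm, so it is up.
- **Bystanders:** The wash bottle, ink bottle and needle box measured within about 6 mm of their first positions, which is about the measuring noise. The detector missed the jar in the last top view; I checked it only by eye in the wrist picture, where it looked undisturbed.

The last top view also gave no reading of the knob or the key, so their final figures come from the wrist camera.

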